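Line up the jar set in its display lane

TASK

The three matching squat white jars with brass knobs are a set for sale. Slide all three along the tabletop into the wooden display lane, so that they stand upright in single file, each one wholly between the two parallel rails. Do not lift the jars off the table or knock them over.

Things in the scene. Friction and masses are not known exactly. Their poses are not given: they have to be found in the camera images.
- jar_a: squat white porcelain jar with brass band and round brass lid knob, one of three alike: 56 mm diameter, straight wall to 52 mm, 70 mm high with the knob, about 0.2 kg, loose. Origin: centre of its underside; z up. The slimmer, taller jar (38 mm wide) and the low wide bowl (90 mm) in the same porcelain are not part of the set. Of the three it starts nearest to the lane's mouth.
- jar_b: squat white porcelain jar with brass band and round brass lid knob, one of three alike: 56 mm diameter, straight wall to 52 mm, 70 mm high with the knob, about 0.2 kg, loose. Origin: centre of its underside; z up. The slimmer, taller jar (38 mm wide) and the low wide bowl (90 mm) in the same porcelain are not part of the set. Of the three it starts second from the lane's mouth.
- jar_c: squat white porcelain jar with brass band and round brass lid knob, one of three alike: 56 mm diameter, straight wall to 52 mm, 70 mm high with the knob, about 0.2 kg, loose. Origin: centre of its underside; z up. The slimmer, taller jar (38 mm wide) and the low wide bowl (90 mm) in the same porcelain are not part of the set. Of the three it starts farthest from the lane's mouth.
- lane: fixed pale wood lane: two parallel rails 220 mm long, 76 mm apart inside, 14 mm thick, 32 mm high, no floor or sill; a 45 mm high cross block closes the far end. Origin: table level, midway between the rails where the parallel part begins; x points into the lane (block at x = 0.22; to the robot's left), y across, z up. Before x = 0 the rails splay 35 degrees into a 145 mm wide, 55 mm long funnel.

How it is judged (in metres and radians):
At the end, for the whole second after the job is handed in: All three squat jars stand on the tabletop between the parallel rails of the lane: each jar's centre at least 18 mm past the start of the parallel part and before the cross block, within 30 mm of the lane's centre line, upright within 10 degrees, and at rest (x of jar_a in the frame of lane between 0.018 and 0.215 m and y of jar_a in the frame of lane between -0.03 and 0.03 m and height (world z) of each of jar_a, jar_b, jar_c below 0.012 m and angle between each of jar_a, jar_b, jar_c's own z axis and vertical below 0.17 rad and linear speed of each of jar_a, jar_b, jar_c below 0.02 m/s and x of jar_b in the frame of lane between 0.018 and 0.215 m and y of jar_b in the frame of lane between -0.03 and 0.03 m and x of jar_c in the frame of lane between 0.018 and 0.215 m and y of jar_c in the frame of lane between -0.03 and 0.03 m); the robot touches nothing.
It fails at once if a squat jar is lifted more than 25 mm off the table (height (world z) of any of jar_a, jar_b, jar_c above 0.025 m).
It fails at once if a squat jar is knocked over (tilted more than 35 degrees) (angle between any of jar_a, jar_b, jar_c's own z axis and vertical above 0.61 rad).
It also fails if it takes over 70 s, if anything falls off the work surface, if the arm or the gripper's body presses on something with over 40 N, if the wrist force passes 120 N, or if a joint passes its speed limit or range.

ROBOT

A 7-joint arm with a two-finger parallel gripper is mounted at the origin on the work surface. World frame = base frame: x ahead of the robot, y to its left, z up, the work surface at z = 0. Lengths are in m, angles in degrees, forces in N, time in s.
With the tool pointing down it reaches from about 0.4 to 0.925 m from the base axis. Payload 4.1 kg.
Tool frame: the origin (TCP) lies at the very end of the fingers, on their centre line; the grasp point (between the pads) lies 19 mm behind it (manip.grip_point_offset is the distance from the TCP to the grasp point, in m); z points along the fingers, y is the line along which they close (so a half turn about z gives the same grasp; the last joint's range is limited). The gripper opens to 85 mm and grips with 20 to 120 N. Pads are 22 mm wide; open, the fingers measure 114 mm over their backs; the gripper's body (76 mm by 85 mm) begins 54 mm behind the grasp point. The pads swing forward as they close: fully open they stand 13 mm farther back than shut.
Start: joints at [-72.193, 22.827, 2.584, 88.041, -1.071, 69.15, -2.905], TCP at [0.259, 0.596, 0.231] pointing down, gripper open.
Joint ranges: [-161.44, 161.44], [-28.35, 127.94], [-78.24, 83.42], [0, 140.83], [-78.03, 258.03], [13.02, 114.36], [-168.23, 168.23]. Speed limits (degrees/s): [147.25, 147.25, 180, 180, 180, 180, 180].

INTERFACE

Orientations are given as [roll, pitch, yaw] about the fixed x, y, z axes, in that order (R = Rz(yaw) Ry(pitch) Rx(roll)).
In Python, from plant import manip, camrig gives the robot as it stands (manip), with the cameras (camrig).
- The arm moves only by the tool pendant, called after ">>>" as name(argument=value, ...), one argument or row to a line, values as JSON. Schema: {"type":"object","properties":{"motion":{"type":"array","items":{"type":"array","items":{"type":"number"},"minItems":5,"maxItems":5},"minItems":1,"maxItems":20},"squeeze":{"type":"number"},"only":{"type":"string"},"quiet":{"type":"boolean"},"lines":{"type":"string"}},"required":["motion"],"additionalProperties":false}. motion is a list of rows, 1 to 20 of them, each of 5 numbers: the finger opening in m, then dx, dy, dz in shares of the most that a row can go, 1 being 62.5 mm, then a turn about the tool's z in units of 10 degrees; each row shifts and turns the commanded pose from where the row before left it, along the tool's axes as they then stand; what a row does not reach is not made up. A row lasts 1/8 s, in which the tool goes at most 0.0625 m and 10.7 degrees, less where a joint would pass 70% of its speed; a pose out of reach is approached as far as the arm can. The fingers move at their own pace and stop on an object; squeeze is the grip in N (left out, the last holds). Time passes only in rows, so rows that do not move let the fingers close. The tool returns the time, the measured TCP pose, the force, the opening and the grip force at its end. only (a regular expression) keeps the lines of the reply that match it, lines (a string "A,B") keeps lines A to B, and quiet returns only ok. Input that does not fit is refused with a message, and nothing moves.
- manip.read_state(): the state, without advancing time (a new reading comes with each control period).
- camrig.get_image(name): name is "side" or "top"; returns a dict with "img" (480x640x3 uint8, red, green, blue), "depth" (480x640 float32, m along the optical axis (not along the pixel's ray), 0 where there is no reading), "camera_matrix" (3x3 intrinsics, pixels), "k1" (the pictures are not rectified: a ray, as slopes to the right and down, at radius r is drawn at 1 + k1 r^2 times it, then the intrinsics apply), "origin" and "orientation" of the camera in the world. Camera axes: x right, y down, z forward; pixel columns grow to the right and rows downward; lengths in m; the calibration is good to about 2 mm. A picture is of the moment at which its call begins.
- manip.close_job(): hands the job in; it is judged then, once.
The state is a dict: "clock": time; "joints": joint angles; "joint_vel": joint speeds; "joint_torque": joint torques, N m; "tcp_pos": TCP position; "tcp_rot": TCP orientation; "wrist_force": force on the tool from outside, world axes, zero at the start; "moment": the same for the moment, N m; "grip_width": finger opening in m; "gripper_force": force on a finger pad.
Only numpy, scipy, OpenCV 4.12 (cv2) and the standard library are available. Lean on these libraries where they do the work, as an engineer would, in place of code of your own. Each camera call takes 0.05 s, during which the arm holds its last target. There are 200 camera calls.

## Working session

There is one attempt and no reset: what is moved stays moved. The work goes in short steps, Python scripts to look and compute and a tool call to move; the robot and the scene stay as the last step left them, time stands still between calls to the robot, and variables do not carry over. Pictures are saved under pics/ and viewed, at most 10 in all, crops included, and the job is handed in when it is done.

```bash
ls; mkdir -p pics; python3 - <<'E'
from plant import manip, camrig
import cv2
for n in ("side","top"):
    d=camrig.get_image(n)
    cv2.imwrite(f"pics/{n}0.png",d["img"][:,:,::-1])
    print(n,d["camera_matrix"],d["k1"],d["origin"],d["orientation"])
print(manip.read_state())
E
```

```text
pics
plant.py
side [[570.49370863   0.         325.27042763]
 [  0.         570.49370863 244.45823983]
 [  0.           0.           1.        ]] -0.05129357634793386 [ 0.24345915 -0.70001505  0.57950763] [-128.66837816    0.13284655  -25.7179083 ]
top [[599.77043226   0.         315.70743239]
 [  0.         599.77043226 244.56998489]
 [  0.           0.           1.        ]] -0.20275735019614066 [ 0.40675772 -0.08590943  0.76845356] [-171.78471531   -2.36154919  -91.59834998]
{'clock': 0.1, 'joints': array([-72.19374862,  22.86710404,   2.58117688,  88.10587269,
        -1.07111625,  69.15039751,  -2.90470592]), 'joint_vel': array([-0.13195464, -0.12970906,  0.05794234, -0.22496722, -0.11829401,
        0.05827697,  0.0303139 ]), 'joint_torque': array([ 3.73198520e-03, -4.76259792e+01,  1.37025811e+00, -2.54948276e+01,
        1.20038379e-02,  4.96404813e-03,  1.95227506e-05]), 'tcp_pos': array([0.25872585, 0.59567749, 0.23038255]), 'tcp_rot': array([-1.79901054e+02,  7.45976415e-03,  1.56527486e+02]), 'wrist_force': array([ 0.83303797, -0.48595072, -0.65630047]), 'moment': array([ 0.05369606, -0.01964049, -0.0496491 ]), 'gripper_force': 0.0, 'grip_width': 0.08519423221674759}
```

View pics/side0.png

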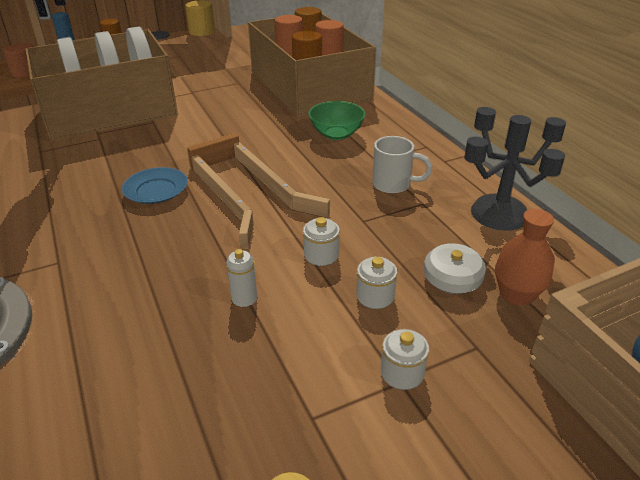

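View pics/top0.png

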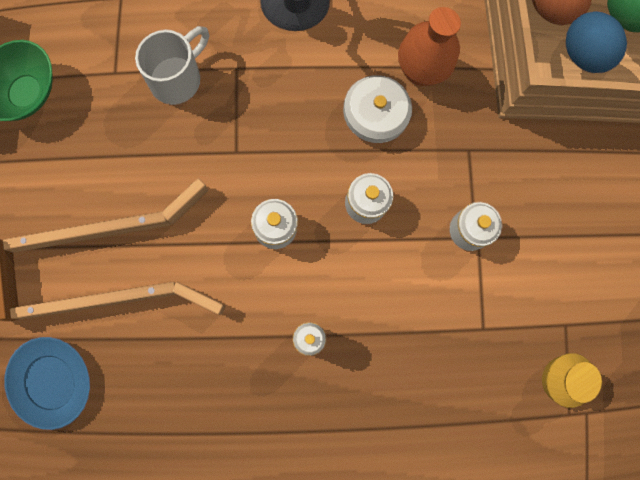

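The side view shows the squat jars at about (321,240), (377,282) and (405,358), the slim jar at (241,278), the bowl at (455,268) and the lane at (190-330,140-240). The top view shows the squat knobs at (274,219), (372,192) and (484,222). In that view the lane's splay begins near (163,217)/(176,287) and the block is near (8,285).

```bash
cat > h.py <<'E'
import numpy as np, cv2
from scipy.spatial.transform import Rotation as R
from plant import manip, camrig
def ray(d,px):
    K=d["camera_matrix"]; D=np.array([d["k1"],0,0,0,0.])
    s=cv2.undistortPoints(np.array(px,float).reshape(-1,1,2),K,D)[:,0]
    v=np.c_[s,np.ones(len(s))]@R.from_euler('xyz',d["orientation"],degrees=True).as_matrix().T
    return np.array(d["origin"]),v
def onplane(d,px,z):
    o,v=ray(d,px); return o+v*((z-o[2])/v[:,2])[:,None]
def tri(d1,p1,d2,p2):
    o1,v1=ray(d1,[p1]);o2,v2=ray(d2,[p2]);v1=v1[0];v2=v2[0]
    t=np.linalg.lstsq(np.c_[v1,-v2],o2-o1,rcond=None)[0]
    a=o1+t[0]*v1;b=o2+t[1]*v2; return (a+b)/2,np.linalg.norm(a-b)
def knobs(d):
    h=cv2.cvtColor(d["img"],cv2.COLOR_RGB2HSV)
    m=cv2.inRange(h,(15,170,130),(28,255,255))
    n,_,st,c=cv2.connectedComponentsWithStats(m)
    return [(c[i].round(1),st[i,4]) for i in range(1,n) if 25<st[i,4]<400]
E
python3 - <<'E'
from h import *
np.set_printoptions(precision=4,suppress=True)
T=camrig.get_image("top");S=camrig.get_image("side")
kt=knobs(T);ks=knobs(S);print(kt);print(ks)
for c,a in kt:
  for e,b in ks:
    p,g=tri(T,c,S,e)
    if g<.006 and -.02<p[2]<.15: print(c,e,p,round(g,4))
# rails: pale wood mask in the lane region
h=cv2.cvtColor(T["img"],cv2.COLOR_RGB2HSV)
for p in [(100,228),(100,300),(185,203),(200,298),(9,285),(120,265),(100,180)]: print(p,h[p[1],p[0]])
# screws, both views: rough hand points of rail ends
print(onplane(T,[(24,240),(141,219),(30,310),(151,291)],.032))
E
```

```text
[(array([380. , 101.2]), np.int32(101)), (array([372. , 192.1]), np.int32(119)), (array([273.6, 218.7]), np.int32(121)), (array([484. , 221.4]), np.int32(118)), (array([309.6, 338.6]), np.int32(54))]
[]
(100, 228) [ 15 125 219]
(100, 300) [ 16 130 219]
(185, 203) [ 13 124 161]
(200, 298) [ 16 126 229]
(9, 285) [ 11 171  70]
(120, 265) [ 14 156 185]
(100, 180) [ 13 148 198]
[[0.5265 0.2559 0.032 ]
 [0.5496 0.0996 0.032 ]
 [0.4366 0.2448 0.032 ]
 [0.4588 0.0859 0.032 ]]
```

```bash
python3 - <<'E'
import cv2,numpy as np
a=cv2.imread("pics/top0.png")[170:330,0:240]; b=cv2.imread("pics/side0.png")[130:250,180:340]
a=cv2.resize(a,None,fx=2.5,fy=2.5,interpolation=cv2.INTER_CUBIC)
b=cv2.resize(b,(267,200),interpolation=cv2.INTER_CUBIC)
c=np.zeros((600,600,3),np.uint8);c[:400]=a;c[400:,:267]=b
cv2.imwrite("pics/crop.png",c)
E
```

```text
(no output)
```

View pics/crop.png

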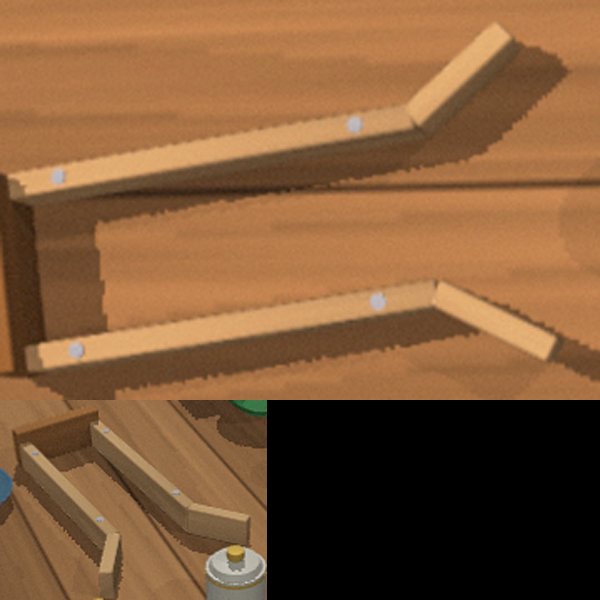

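The crop shows the screws at about (23,240), (142,219), (31,310) and (151,290) in the full top image, and the rail bends at about (165,216) and (175,285). I'll refine the screws and triangulate using both views.

```bash
python3 - <<'E'
from h import *
np.set_printoptions(precision=4,suppress=True)
T=camrig.get_image("top");S=camrig.get_image("side")
hs=cv2.cvtColor(S["img"],cv2.COLOR_RGB2HSV)
m=cv2.inRange(hs,(13,150,110),(30,255,255)); n,_,st,c=cv2.connectedComponentsWithStats(m)
ks=[c[i] for i in range(1,n) if 25<st[i,4]<250 and 200<c[i][1]<350 and c[i][0]>220]
for e,_ in knobs(T):
  for k in ks:
    p,g=tri(T,e,S,k)
    if g<.008 and .02<p[2]<.15: print("knob",e,k.round(1),p,round(g,4))
def screws(d,box):
    x0,y0,x1,y1=box;h=cv2.cvtColor(d["img"],cv2.COLOR_RGB2HSV)[y0:y1,x0:x1]
    m=cv2.inRange(h,(0,0,110),(180,90,255)); n,_,st,c=cv2.connectedComponentsWithStats(m)
    return [c[i]+[x0,y0] for i in range(1,n) if 3<=st[i,4]<60]
a=screws(T,(0,200,165,320));b=screws(S,(185,135,300,232));print(a,b)
for p in a:
  for q in b:
    x,g=tri(T,p,S,q)
    if g<.008 and 0<x[2]<.06: print("screw",p.round(1),q.round(1),x,round(g,4))
print(onplane(T,[(165,217),(175,285),(172,220),(8,241),(11,314.)],.032))
E
```

```text
knob [380.  101.3] [456.6 254.8] [ 0.6936 -0.2061  0.0475] 0.0009
knob [372.1 192.1] [377.2 262.1] [ 0.5696 -0.1876  0.0654] 0.001
knob [273.6 218.6] [320.7 221.7] [ 0.5393 -0.0683  0.0656] 0.0011
knob [484.  221.5] [406.6 338.1] [ 0.5313 -0.3251  0.0654] 0.0006
knob [309.6 338.6] [238.  253.4] [ 0.3964 -0.1067  0.0834] 0.0018
[array([141.4722, 219.2222]), array([ 22.7188, 240.2812]), array([150.7561, 290.    ]), array([ 29.9444, 309.75  ])] [array([243., 148.]), array([200.5, 161. ]), array([185.3333, 175.    ]), array([186.8333, 181.3333]), array([285.1429, 184.9286]), array([239.5, 201. ])]
screw [141.5 219.2] [285.1 184.9] [0.5487 0.099  0.0324] 0.001
screw [ 22.7 240.3] [243. 148.] [0.5255 0.2575 0.0329] 0.001
screw [150.8 290. ] [239.5 201. ] [0.4595 0.0862 0.0327] 0.0011
screw [ 29.9 309.8] [200.5 161. ] [0.4364 0.2442 0.0337] 0.0009
[[0.5514 0.0689 0.032 ]
 [0.4658 0.0558 0.032 ]
 [0.5473 0.0599 0.032 ]
 [0.5257 0.2789 0.032 ]
 [0.4315 0.2715 0.032 ]]
```

The manual's scale: shifts go in shares of 62.5 mm and turns go in units of 10 degrees. Converting my numbers, -10.6 degrees is -1.06.

```bash
cat >> h.py <<'E'
O=np.array([.5084,.0629]);u=np.array([-.1447,.9895]);v=np.array([-.9895,-.1447])
def lane(p): q=np.array(p)[:2]-O; return np.array([q@u,q@v])
def st():
    s=manip.read_state(); print("t",s["clock"],"lane xy",lane(s["tcp_pos"]).round(4),"z",round(s["tcp_pos"][2],4),"rot",s["tcp_rot"].round(2),"w",round(s["grip_width"],4),"F",s["wrist_force"].round(1),"j",s["joints"].round(0))
E
```

>>> pendant(
  motion=[
    [0.085,0,0,0,-1.06],
    [0.085,0,0,0,-1.06],
    [0.085,0,0,0,-1.06],
    [0.085,0,0,0,0],
  ],
  squeeze=20,
)

```text
clock: 0.8
tcp_pos: [0.259, 0.5961, 0.2313]
tcp_rot: [180.0, -0.0, -171.8]
wrist_force: [0.2, 0.3, -0.1]
grip_width: 0.0851
gripper_force: 0.0
```

```bash
python3 -c "
from h import *; st()"
```

```text
t 0.8 lane xy [0.5637 0.1696] z 0.2313 rot [ 1.800e+02 -1.000e-02 -1.718e+02] w 0.0851 F [ 0.2  0.3 -0.1] j [-68.  23.  -3.  88.   1.  69.  27.]
```

Yaw is 188.2°, so the tool x and y axes now match the lane y and x axes. Next move is over jar_a.

Converted, -0.05 m is -0.8, -0.048 m is -0.768.

>>> pendant(
  motion=[
    [0.085,-0.208,-0.8,0,0],
    [0.085,-0.208,-0.8,0,0],
    [0.085,-0.208,-0.8,0,0],
    [0.085,-0.208,-0.8,0,0],
    [0.085,-0.208,-0.8,0,0],
    [0.085,-0.208,-0.8,0,0],
    [0.085,-0.208,-0.8,0,0],
    [0.085,-0.208,-0.8,0,0],
    [0.085,-0.208,-0.8,0,0],
    [0.085,-0.208,-0.8,0,0],
    [0.085,-0.208,-0.8,0,0],
    [0.085,-0.208,-0.8,0,0],
    [0.085,-0.208,-0.8,0,0],
    [0.085,-0.192,-0.768,0,0],
    [0.085,0,0,0,0],
  ],
)

```text
clock: 2.68
tcp_pos: [0.5396, -0.0732, 0.2316]
tcp_rot: [-179.8, 0.0, -172.3]
wrist_force: [-0.7, 0.6, 0.9]
grip_width: 0.0851
gripper_force: 0.0
```

```bash
python3 -c "
from h import *; st()"
```

```text
t 2.675 lane xy [-0.1392 -0.0112] z 0.2316 rot [-1.7985e+02  4.0000e-02 -1.7231e+02] w 0.0851 F [-0.7  0.6  0.9] j [-18.  13.  25. 103.  -6.  65. 107.]
```

Converted, 0.045 m is 0.72, 0.04 m is 0.64.

>>> pendant(
  motion=[
    [0.085,0,0.064,0.64,0],
    [0.085,0,0,0.72,0],
    [0.085,0,0,0.72,0],
    [0.085,0,0,0.72,0],
    [0.085,0,0,0.64,0],
    [0.085,0,0,0,0],
  ],
)

```text
clock: 3.42
tcp_pos: [0.5356, -0.0628, 0.0139]
tcp_rot: [179.9, -0.4, -171.7]
wrist_force: [-0.5, 0.5, 0.8]
grip_width: 0.085
gripper_force: 0.0
```

```bash
python3 -c "
from h import *; st()
for n in ('side',):
    d=camrig.get_image(n); cv2.imwrite('pics/s1.png',d['img'][:,:,::-1])"
```

```text
t 3.425 lane xy [-0.1283 -0.0087] z 0.0139 rot [ 179.9    -0.38 -171.72] w 0.085 F [-0.5  0.5  0.8] j [-14.  29.  20. 114. -15.  40. 114.]
```

View pics/s1.png

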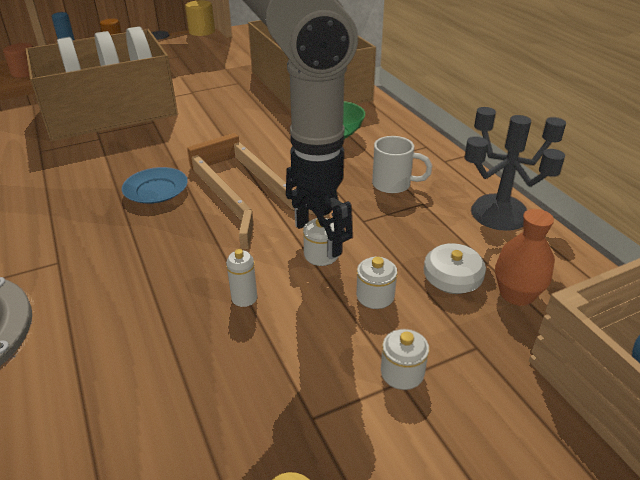

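The fingers straddle jar_a at about (322,238), with a clear gap to jar_b at (377,282). Closing.

>>> pendant(
  motion=[
    [0.05,0,0,0,0],
    [0.05,0,0,0,0],
    [0.05,0,0,0,0],
    [0.05,0,0,0,0],
  ],
  squeeze=20,
)

```text
clock: 3.98
tcp_pos: [0.5404, -0.0644, 0.0185]
tcp_rot: [-180.0, 0.2, -171.7]
wrist_force: [0.4, -0.3, 7.2]
grip_width: 0.0557
gripper_force: 20.7
```

```bash
python3 -c "
from h import *; st()"
```

```text
t 3.975 lane xy [-0.1306 -0.0132] z 0.0185 rot [-179.99    0.23 -171.7 ] w 0.0557 F [ 0.4 -0.3  7.2] j [-14.  28.  20. 114. -15.  40. 114.]
```

Converted, 0.03 m is 0.48, 0.003 m is 0.048.

>>> pendant(
  motion=[
    [0.05,0.048,0.4,0,0],
    [0.05,0.064,0.48,0,0],
    [0.05,0.064,0.48,0,0],
    [0.05,0,0.48,0,0],
    [0.05,0,0.48,0,0],
    [0.05,0,0.48,0,0],
    [0.05,0,0.48,0,0],
    [0.05,0,0.48,0,0],
    [0.05,0,0.4,0,0],
    [0.05,0,0.16,0,0],
    [0.05,0,0,0,0],
  ],
)

```text
clock: 5.35
tcp_pos: [0.4905, 0.2029, 0.0185]
tcp_rot: [179.9, 0.3, -171.6]
wrist_force: [0.0, 0.4, 7.2]
grip_width: 0.0556
gripper_force: 22.2
```

```bash
python3 -c "
from h import *; st()
d=camrig.get_image('side'); cv2.imwrite('pics/s2.png',d['img'][:,:,::-1])"
```

```text
t 5.35 lane xy [ 0.1411 -0.0026] z 0.0185 rot [ 179.89    0.26 -171.63] w 0.0556 F [0.  0.4 7.2] j [-43.  27.  19. 116. -14.  39.  84.]
```

View pics/s2.png

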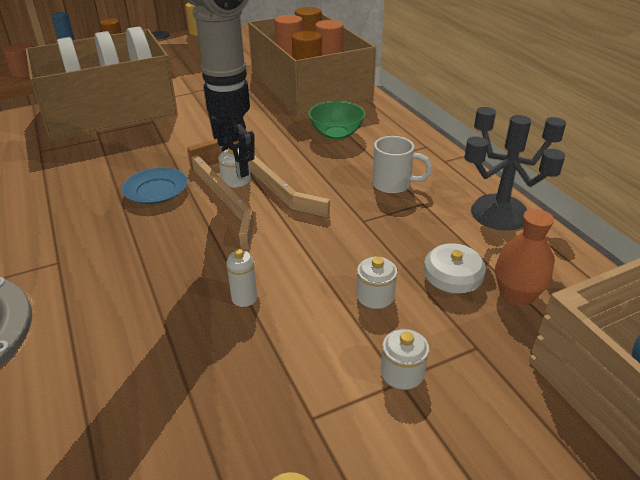

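jar_a stands in the lane at about (235,168). Releasing, rising and moving over jar_b.

Converted, -0.055 m is -0.88, -0.05 m is -0.8.

>>> pendant(
  motion=[
    [0.075,0,0,0,0],
    [0.075,0,0,0,0],
    [0.085,0,0,-0.8,0],
    [0.085,0,0,-0.88,0],
    [0.085,-0.048,-0.72,0,0],
    [0.085,-0.048,-0.72,0,0],
    [0.085,-0.048,-0.72,0,0],
    [0.085,-0.048,-0.72,0,0],
    [0.085,-0.048,-0.72,0,0],
    [0.085,-0.048,-0.72,0,0],
    [0.085,-0.048,-0.72,0,0],
    [0.085,0,-0.72,0,0],
    [0.085,0,-0.64,0,0],
    [0.085,0,0,0,0],
    [0.085,0,0,0,0],
  ],
)

```text
clock: 7.28
tcp_pos: [0.5669, -0.1906, 0.1209]
tcp_rot: [179.9, -0.0, -171.7]
wrist_force: [-0.7, 0.3, 0.8]
grip_width: 0.0849
gripper_force: 0.0
```

```bash
python3 -c "
from h import *; st()
d=camrig.get_image('side'); cv2.imwrite('pics/s3.png',d['img'][:,:,::-1])"
```

```text
t 7.275 lane xy [-0.2593 -0.0212] z 0.1209 rot [ 1.7992e+02 -4.0000e-02 -1.7168e+02] w 0.0849 F [-0.7  0.3  0.8] j [ -8.  26.  29. 103. -15.  55. 126.]
```

View pics/s3.png

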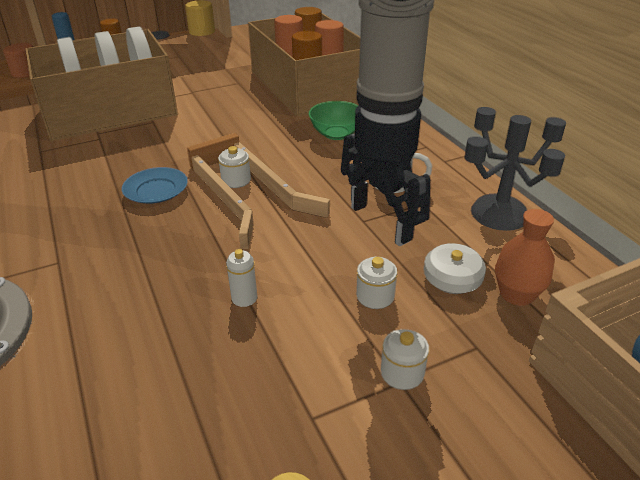

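jar_a stands upright in the lane at (235,168), and the gripper is over jar_b at (377,282). Descend, close and drag it in, with the front finger nudging jar_a ahead.

>>> pendant(
  motion=[
    [0.085,-0.048,0.032,0.56,0],
    [0.085,0,0,0.56,0],
    [0.085,0,0,0.544,0],
    [0.05,0,0,0,0],
    [0.05,0,0,0,0],
    [0.05,0,0,0,0],
    [0.05,0,0,0,0],
  ],
  squeeze=20,
)

```text
clock: 8.2
tcp_pos: [0.5704, -0.189, 0.0182]
tcp_rot: [-180.0, 0.1, -171.7]
wrist_force: [-0.5, 0.7, -2.8]
grip_width: 0.0551
gripper_force: 21.7
```

```bash
python3 -c "
from h import *; st()"
```

```text
t 8.2 lane xy [-0.2583 -0.0249] z 0.0182 rot [-1.7998e+02  8.0000e-02 -1.7167e+02] w 0.0551 F [-0.5  0.7 -2.8] j [ -5.  34.  25. 106. -20.  44. 130.]
```

>>> pendant(
  motion=[
    [0.05,0.032,0.32,0,0],
    [0.05,0.08,0.48,0,0],
    [0.05,0.096,0.48,0,0],
    [0.05,0.096,0.48,0,0],
    [0.05,0.08,0.48,0,0],
    [0.05,0,0.48,0,0],
    [0.05,0,0.48,0,0],
    [0.05,0,0.48,0,0],
    [0.05,0,0.48,0,0],
    [0.05,0,0.48,0,0],
    [0.05,0,0.48,0,0],
    [0.05,0,0.32,0,0],
    [0.05,0,0.32,0,0],
    [0.05,0,0.16,0,0],
    [0.05,0,0,0,0],
  ],
)

```text
clock: 10.07
tcp_pos: [0.4924, 0.1757, 0.018]
tcp_rot: [179.9, 0.0, -171.6]
wrist_force: [-1.0, 2.3, 5.0]
grip_width: 0.0551
gripper_force: 22.9
```

```bash
python3 -c "
from h import *; st()"
```

```text
t 10.075 lane xy [ 0.1139 -0.0004] z 0.018 rot [ 1.7987e+02  4.0000e-02 -1.7159e+02] w 0.0551 F [-1.   2.3  5. ] j [-45.  28.  25. 117. -18.  39.  91.]
```

>>> pendant(
  motion=[
    [0.064,0,0,0,0],
    [0.064,0,0,0,0],
    [0.064,0,0,-0.8,0],
    [0.085,0,0,-0.88,0],
    [0.085,0.064,-0.72,0,0],
    [0.085,0.064,-0.72,0,0],
    [0.085,0.064,-0.72,0,0],
    [0.085,0.064,-0.72,0,0],
    [0.085,0.064,-0.72,0,0],
    [0.085,0.064,-0.72,0,0],
    [0.085,0.064,-0.72,0,0],
    [0.085,0.064,-0.72,0,0],
    [0.085,0.032,-0.72,0,0],
    [0.085,0,-0.72,0,0],
    [0.085,0,-0.72,0,0],
    [0.085,0,-0.096,0,0],
    [0.085,0,0,0,0],
    [0.085,0,0,0,0],
  ],
)

```text
clock: 12.32
tcp_pos: [0.5318, -0.325, 0.1219]
tcp_rot: [179.9, -0.0, -171.6]
wrist_force: [-0.6, 1.4, 0.5]
grip_width: 0.085
gripper_force: 0.0
```

```bash
python3 -c "
from h import *; st()
T=camrig.get_image('top')
for c,a in knobs(T): print(c,a,lane(onplane(T,[c],.0655)[0]).round(4))
d=camrig.get_image('side'); cv2.imwrite('pics/s4.png',d['img'][:,:,::-1])"
```

```text
t 12.325 lane xy [-0.3872  0.033 ] z 0.1219 rot [ 179.89   -0.   -171.56] w 0.085 F [-0.6  1.4  0.5] j [  2.  30.  36.  99. -20.  57. 143.]
[380.  101.2] 101 [-0.2893 -0.1382]
[484.4 222.5] 88 [-0.3876  0.0346]
[ 72.6 262.5] 115 [ 0.1138 -0.0002]
[ 18.  270.2] 105 [ 0.1857 -0.0024]
[309.7 338.6] 54 [-0.1526  0.1348]
```

View pics/s4.png

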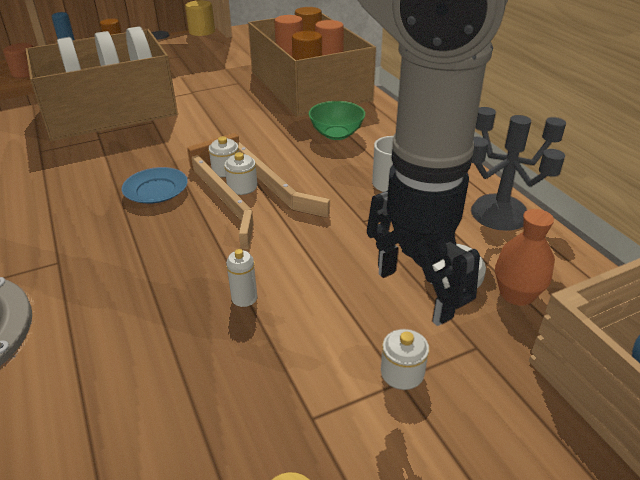

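jar_a and jar_b stand in the lane at about (223,150) and (240,172), x = 0.186 and 0.114. The gripper is above jar_c at (405,358).

Converted, 0.034 m is 0.544, 0.035 m is 0.56.

>>> pendant(
  motion=[
    [0.085,0,0,0.56,0],
    [0.085,0,0,0.56,0],
    [0.085,0,0,0.544,0],
    [0.05,0,0,0,0],
    [0.05,0,0,0,0],
    [0.05,0,0,0,0],
    [0.05,0,0,0,0],
  ],
  squeeze=20,
)

```text
clock: 13.3
tcp_pos: [0.532, -0.3273, 0.0192]
tcp_rot: [-180.0, 0.1, -171.7]
wrist_force: [1.3, -0.0, -0.4]
grip_width: 0.0553
gripper_force: 21.9
```

```bash
python3 -c "
from h import *; st()"
```

```text
t 13.3 lane xy [-0.3895  0.0331] z 0.0192 rot [-1.7996e+02  8.0000e-02 -1.7167e+02] w 0.0553 F [ 1.3 -0.  -0.4] j [  5.  37.  31. 103. -26.  47. 147.]
```

>>> pendant(
  motion=[
    [0.05,-0.048,0.32,0,0],
    [0.05,-0.08,0.48,0,0],
    [0.05,-0.08,0.48,0,0],
    [0.05,-0.08,0.48,0,0],
    [0.05,-0.08,0.48,0,0],
    [0.05,-0.08,0.48,0,0],
    [0.05,-0.08,0.48,0,0],
    [0.05,0,0.48,0,0],
    [0.05,0,0.48,0,0],
    [0.05,0,0.48,0,0],
    [0.05,0,0.48,0,0],
    [0.05,0,0.48,0,0],
    [0.05,0,0.48,0,0],
    [0.05,0,0.32,0,0],
    [0.05,0,0.32,0,0],
    [0.05,0,0.16,0,0],
    [0.05,0,0,0,0],
  ],
)

```text
clock: 15.42
tcp_pos: [0.5021, 0.1054, 0.0191]
tcp_rot: [179.9, 0.1, -171.6]
wrist_force: [-0.0, 2.1, 5.4]
grip_width: 0.0555
gripper_force: 22.6
```

```bash
python3 -c "
from h import *; st()"
```

```text
t 15.425 lane xy [0.043  0.0001] z 0.0191 rot [ 1.7987e+02  7.0000e-02 -1.7158e+02] w 0.0555 F [-0.   2.1  5.4] j [-43.  29.  33. 118. -24.  40. 104.]
```

Now release, rise and clear the view to check.

Converted, -0.055 m is -0.88, -0.05 m is -0.8.

>>> pendant(
  motion=[
    [0.066,0,0,0,0],
    [0.066,0,0,0,0],
    [0.066,0,0,-0.8,0],
    [0.085,0,0,-0.88,0],
    [0.085,0,-0.8,0,0],
    [0.085,0,-0.8,0,0],
    [0.085,0,-0.8,0,0],
    [0.085,0,-0.8,0,0],
    [0.085,0,-0.8,0,0],
    [0.085,0,0,0,0],
    [0.085,0,0,0,0],
  ],
)

```text
clock: 16.8
tcp_pos: [0.5377, -0.1435, 0.1228]
tcp_rot: [179.9, -0.0, -171.7]
wrist_force: [0.8, 0.9, 0.6]
grip_width: 0.0851
gripper_force: 0.0
```

```bash
python3 -c "
from h import *; st()
T=camrig.get_image('top')
for c,a in knobs(T): print(c,a,lane(onplane(T,[c],.0655)[0]).round(4))
d=camrig.get_image('side'); cv2.imwrite('pics/s5.png',d['img'][:,:,::-1])"
```

```text
t 16.8 lane xy [-0.2085  0.0009] z 0.1228 rot [ 1.7992e+02 -5.0000e-02 -1.7170e+02] w 0.0851 F [0.8 0.9 0.6] j [-22.  25.  41. 108. -20.  54. 127.]
[129.2 253.1] 118 [0.0425 0.0001]
[ 71.5 262.7] 113 [ 0.1152 -0.0002]
[ 18.  270.2] 105 [ 0.1857 -0.0024]
```

View pics/s5.png

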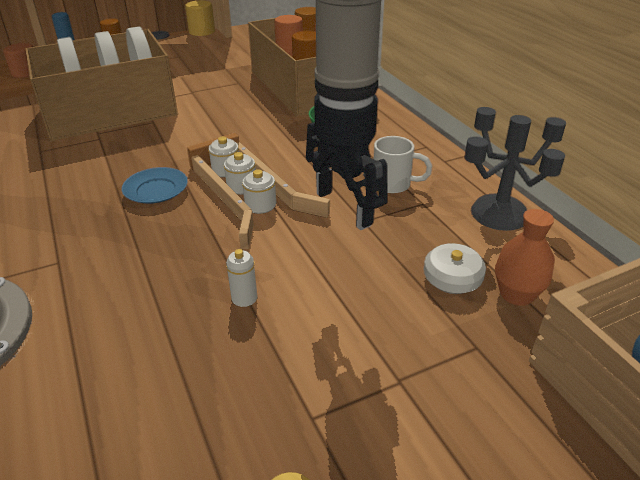

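All three jars stand upright in single file between the rails, at about (223,152), (239,170) and (259,190), x = 0.186, 0.115 and 0.043. The arm touches nothing.

```bash
python3 -c "
from plant import manip, camrig
print(manip.close_job())"
```

```text
the job is handed in; nothing more can be done
None
```

All three squat jars stand upright in single file between the lane's rails (lane x of about 0.186, 0.115 and 0.043 m, within 3 mm of the centre line), and the job was handed in after about 17 s of robot time; the hand-in returned no verdict.

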